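# Clamp the flow cell with the inner knob

## Robot

A 6-joint arm with a two-finger parallel gripper is mounted at the origin on the work surface. World frame = base frame: x ahead of the robot, y to its left, z up, the work surface at z = 0. Lengths are in m, angles in rad, forces in N, time in s.
With the tool pointing down it reaches from about 0.25 to 0.775 m from the base axis. Payload 4 kg.
Tool frame: the origin (TCP) lies at the very end of the fingers, on their centre line; the grasp point (between the pads) lies 19 mm behind it; z points along the fingers, y is the direction in which the jaws open and shut (so a half turn about z gives the same grasp; the last joint's range is limited). The gripper opens to 94 mm and grips with 3 to 60 N. Pads are 16 mm wide; open, the fingers measure 119 mm over their backs; the gripper's body (75 mm by 177 mm) begins 78 mm behind the grasp point.
Start: joints at [-1.217, 0.087, 1.371, -0, 1.684, -0.103], TCP at [0.243, -0.494, 0.206] pointing down, gripper open.
Joint ranges: [-3.1, 3.1], [-0.76, 2.03], [0.27, 2.55], [-1.08, 4.22], [0.17, 2.65], [-2.57, 2.57]. Speed limits (rad/s): [2.79, 2.79, 3.14, 3.14, 3.14, 3.14].

## Interface

Orientations are given as [roll, pitch, yaw] about the fixed x, y, z axes, in that order (R = Rz(yaw) Ry(pitch) Rx(roll)).
In Python, from bench import robot, snapshot, calibration gives the robot as it stands. The module is installed in compiled form; this text tells all that it offers.
- The arm moves only by the tool servo_tool, never from a script. Its argument "series" is text: rows parted by semicolons, each of 5 numbers parted by spaces: the closure, from -1 (fully open) to 1 (shut), then the shift along the tool's x, y, z in cm, then the turn about the tool's z in rad. A call has 1 to 20 rows; each row is the pose to reach, as a shift and turn from the pose commanded when the call began, along the tool's axes at that moment; what a row does not reach only later rows make up. A row lasts 1/12 s, in which the tool goes at most 41.7 mm and 7.16 degrees, less where a joint would pass 70% of its speed; a pose out of reach is approached as far as the arm can. A call with a gripper value outside its range is refused whole. The fingers move at their own pace and stop on an object; the grip force is fixed at half the most. Time passes only in rows, so rows that repeat a pose let the fingers close. It gives the time, the measured TCP pose, the force and the opening at its end, in the units of the state.
- robot.get_obs(): the state, without advancing time (a new reading comes with each control period).
- snapshot(name): name is "side" or "top" or "wrist"; returns (picture, depth): 400x640x3 uint8, red, green, blue; 400x640 float32, m along the optical axis (not along the pixel's ray), 0 where there is no reading.
- calibration(name): a dict with "fx", "fy", "cx", "cy" (pixels), "rvec" (rotation vector, rad) and "tvec" (3), from world to camera coordinates, as OpenCV has them; the wrist camera has in their place "tool_from_camera" (4x4, takes a point from camera to tool coordinates, whose origin is the TCP and whose axes are the flange's). Camera axes: x right, y down, z forward; pixel columns grow to the right and rows downward; lengths in m; the calibration is good to about 2 mm. A picture is of the moment at which its call begins: read the wrist's pose just before it. calibration takes no time and is no camera call.
- robot.close_job(): hands the job in, once; it reports no verdict.
The state is a dict: "time": time; "joint_positions": joint angles; "qvel": joint speeds; "joint_torque": joint torques, N m; "tool_pos": TCP position; "ee_rot": TCP orientation; "wrist_force": force on the tool from outside, world axes, zero at the start; "wrist_torque": the same for the moment, N m; "width": finger opening in m.
Only numpy, scipy, OpenCV 4.12 (cv2) and the standard library are available. Lean on these libraries where they do the work, as an engineer would, in place of code of your own. Each camera call takes 0.05 s, during which the arm holds its last target. There are 200 camera calls.

## Task

Stand the small clear-topped flow cell in the open cell clamp, between its two jaws, and let go of it. Then turn only the small inner knob on top of the clamp clockwise until the jaws grip the cell firmly but gently: about 10 N, and never as much as 20 N. Leave the wide scale ring around that knob exactly as it is set, do not disturb the other things on the bench, and leave the cell clamped.

Things in the scene. Friction and masses are not known exactly. Their poses are not given: they have to be found in the camera images.
- cell_center (a point): Flow cell: loose block 44 (its x) x 36 (its y) x 30 mm (z), 0.12 kg, black base, clear top; four bolt heads and a round port stand 4 mm above the top. Point: the block's centre, 15 mm above its underside. Half a turn about z makes no difference. Stands on the bench; pick it across its 44 mm length (fingers close along its x), which in the clamp lies along the clamp's x.
- clamp: Cell clamp fixed to the bench: aluminium base 90 (x) x 190 (y) x 8 mm; origin on the bench under the middle of the nest. Two jaws 30 mm wide in x face each other along y. A black drive box 64 x 62 mm (y = 63 to 125 mm, top at z = 50 mm) carries the scale ring and the inner knob on one vertical axis at x = 0, y = +94 mm.
- nest (a point): Where the cell is to be stood (clamp x = 0, y = +2 mm): on a raised pad 34 (clamp x) x 40 (y) mm, 14 mm above the bench; the cell overhangs it in x. The hand-set fixed jaw (top 30 mm above the bench) has its face 21 to 28 mm from here towards the clamp's -y: not reported, different each time. The closing jaw pushes the cell along -y up to it.
- jaw_face (a point): Middle of the face of the driven jaw's sprung pad (30 mm wide, 20 mm high, top 35 mm above the bench), on the nest's +y side. It stands at clamp y = +26 mm minus 8 mm per rad of the inner knob (not counting the stiff spring's give), so it moves towards -y as the knob turns clockwise. It meets no resistance from the cell before a knob angle of 1.1 rad, at the latest at 2.0.
- knob_mid (a point): Inner knob: plain knurled steel cylinder 24 mm in diameter on a vertical axis, standing 17 mm above the top of the scale ring. This point lies on its axis half-way up, 8.5 mm above the ring's top and 70.5 mm above the bench. Pinch it with 30 N or more so that it does not slip.
- fine_knob (a joint): Inner knob angle, rad, growing clockwise from above (closing), -0.2 to 2.6, starts at 0 to 0.3, stays where left; needs 1 to 2.2 rad of turning, often a regrasp. Friction 0.2 N m moving; part of it relaxes when stopped, so compare equal steps. Each N of clamping adds 0.006 to 0.008 N m, moving or stopped: 10 N is about 0.07 N m over turning free. Once the cell is held, force grows about 100 N per rad.
- ring_mark (a point): Point on the top edge of the wide scale ring, 25 mm from the common axis. Ring: aluminium, 56 mm in diameter, 11 mm high, top 62 mm above the bench, around and under the inner knob; turns very easily (0.03 N m). Leave it alone: turned by 0.06 rad (1.5 mm here), or pushed with over 6 N, it counts as disturbed.
- post_holder: Bystander: black post holder with a steel post, 44 mm wide foot, 61 mm high, loose; origin at the centre of its underside.
- jar: Bystander: small brown jar, 38 mm wide, 55 mm high, loose; origin at the centre of its underside.
- driver: Bystander: screwdriver 160 mm long lying on the bench, loose.
Things that resemble listed ones, but are neither listed nor needed, are in the scene too. Leave any blue or green look-alike of the part that bears cell_center alone.

How it is judged:
On the way, in this order (a step that is already met when the one before it is completed fails the run):
1. the cell stands in the nest between the jaws, let go and not yet clamped (horizontal distance between cell_center and clamp below 0.009 m and z of cell_center in the frame of clamp below 0.031 m and contact force between the fingers and cell below 0.2 N and contact force between jaw and cell below 2 N), for 0.2 s.
2. the driven jaw grips the cell (contact force between jaw and cell above 5 N), for 0.2 s.
At the end, for the whole second after the job is handed in: the cell stands upright on the nest pad (within 2 mm in height), within 6 mm of the middle of the jaws and square to them within 0.08 rad, at rest, gripped by the driven jaw with 5 to 20 N (contact force between jaw and cell between 5 and 20 N and x of cell_center in the frame of clamp between -0.006 and 0.006 m and z of cell_center in the frame of clamp between 0.027 and 0.031 m and angle between cell_center's own z axis and vertical below 0.06 rad and angle between the x axis of cell_center and the x axis of clamp, either way round below 0.08 rad and linear speed of cell below 0.01 m/s); the robot touches nothing.
It fails at once if the scale ring is turned by more than 0.06 rad (1.5 mm at its mark) (distance of ring_mark from where it was at the start of the episode above 0.0015 m).
It fails at once if the scale ring is pushed with more than 6 N (contact force between the fingers and zero_ring above 6 N).
It fails at once if the cell is clamped with more than 20 N (contact force between jaw and cell above 20 N).
It fails at once if a bystander is shifted by more than 10 mm (distance of any of post_holder, jar, driver from where it was at the start of the episode above 0.01 m).
It also fails if it takes over 72 s, if anything falls off the work surface, if the arm or the gripper's body presses on something with over 40 N, if the wrist force passes 120 N, or if a joint passes its speed limit or range.

## Working session

There is one attempt and no reset: what is moved stays moved. The work goes in short steps, Python scripts to look and compute and a tool call to move; the robot and the scene stay as the last step left them, time stands still between calls to the robot, and variables do not carry over. Pictures are saved under pics/ and viewed, about 8 in all and at most 12, crops included, and the job is handed in when it is done.

Besides the shell and the picture viewer there is one more tool, called after "Emit:" as name(argument=value, ...) on one line, values as JSON. servo_tool: Moves the arm, as the interface text tells. Its arguments: {"type":"object","properties":{"series":{"type":"string"}},"required":["series"]}

```bash
mkdir -p pics; cat > h.py <<'E'
import numpy as np, cv2
from bench import robot, snapshot, calibration
from scipy.spatial.transform import Rotation as R
np.set_printoptions(precision=4,suppress=True)
def world(name,depth,cal=None,obs=None):
    c=cal or calibration(name)
    v,u=np.mgrid[0:400,0:640]
    P=np.stack([(u-c['cx'])/c['fx']*depth,(v-c['cy'])/c['fy']*depth,depth],-1)
    if 'rvec' in c:
        Rm=cv2.Rodrigues(np.array(c['rvec'],float))[0]; t=np.array(c['tvec']).ravel()
        W=(P-t)@Rm
    else:
        T=np.array(c['tool_from_camera']); Rt=R.from_euler('xyz',obs['ee_rot']).as_matrix()
        W=(P@T[:3,:3].T+T[:3,3])@Rt.T+np.array(obs['tool_pos'])
    W[depth==0]=np.nan
    return W
def look(name,fn):
    o=robot.get_obs(); im,d=snapshot(name)
    cv2.imwrite('pics/'+fn+'.png',im[:,:,::-1]); W=world(name,d,obs=o)
    np.savez('pics/'+fn+'.npz',im=im,W=W); return im,W,o
E
python3 - <<'E'
from h import *
im,W,o=look('top','t1'); look('side','s1')
print(o); print(calibration('top')); print(calibration('wrist')); print(W[::80,::80])
E
```

```text
{'time': 0.0, 'joint_positions': array([-1.2171,  0.0879,  1.3722, -0.    ,  1.6836, -0.1031]), 'qvel': array([ 0.0017,  0.001 ,  0.    ,  0.    , -0.0003, -0.0015]), 'joint_torque': array([ -0.0012, -34.0179, -30.2435,   0.0716,   0.033 ,  -0.0002]), 'tool_pos': array([ 0.2424, -0.4931,  0.2044]), 'ee_rot': array([-3.1395, -0.0002,  0.4568]), 'wrist_force': array([-0.1712,  1.1845, -0.5635]), 'wrist_torque': array([-0.0087,  0.0246, -0.0314]), 'width': 0.09425791516240108}
{'fx': 391.66308446378963, 'fy': 391.66308446378963, 'cx': 317.90546521138924, 'cy': 203.82639562094948, 'rvec': array([ 2.0787, -2.1326,  0.2262]), 'tvec': array([-0.0049,  0.5224,  0.9956])}
{'fx': 357.5686315163656, 'fy': 357.5686315163656, 'cx': 316.9484626968638, 'cy': 201.1277430371507, 'tool_from_camera': array([[ 0.0005, -0.9707, -0.2402,  0.0693],
       [ 1.    ,  0.0003,  0.0008,  0.0007],
       [-0.0007, -0.2402,  0.9707, -0.1785],
       [ 0.    ,  0.    ,  0.    ,  1.    ]])}
[[[ 1.8705  1.6722 -0.7382]
  [ 1.8602  1.24   -0.7411]
  [ 1.8475  0.8064 -0.7413]
  [ 1.8421  0.3756 -0.7499]
  [ 1.8327 -0
[... 304 characters left out ...]
008 -0.7635 -0.0011]]

 [[ 0.6895  0.9055  0.0011]
  [ 0.6807  0.6669  0.0082]
  [ 0.6783  0.4395 -0.0027]
  [ 0.6714  0.2053 -0.0011]
  [ 0.6639 -0.0276  0.0026]
  [ 0.6593 -0.2603 -0.002 ]
  [ 0.6513 -0.49    0.0034]
  [ 0.6466 -0.7236 -0.0014]]

 [[ 0.4546  0.8722 -0.0012]
  [ 0.4485  0.6462  0.0018]
  [ 0.4431  0.4243 -0.0011]
  [ 0.4369  0.2004  0.0027]
  [ 0.4314 -0.0216  0.0013]
  [ 0.426  -0.2438 -0.0013]
  [ 0.4201 -0.4648  0.0007]
  [ 0.4142 -0.6846  0.0024]]

 [[ 0.2389  0.8402 -0.0015]
  [ 0.2338  0.6241  0.0008]
  [ 0.2284  0.4106 -0.    ]
  [ 0.2232  0.1971 -0.0002]
  [ 0.2177 -0.016  -0.0029]
  [ 0.2127 -0.2286 -0.0001]
  [ 0.2079 -0.4389  0.005 ]
  [ 0.2477 -0.3449  0.5259]]]
```

View pics/t1.png

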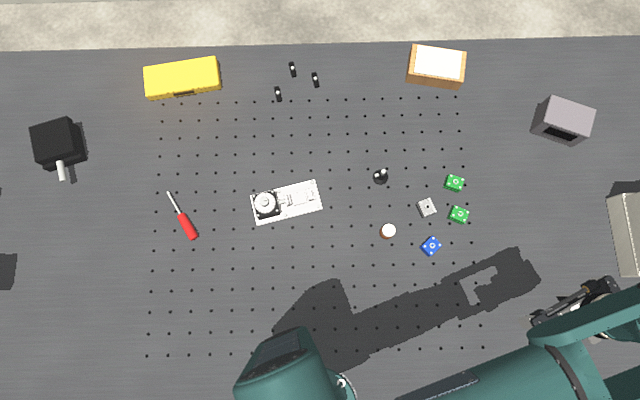

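View pics/s1.png

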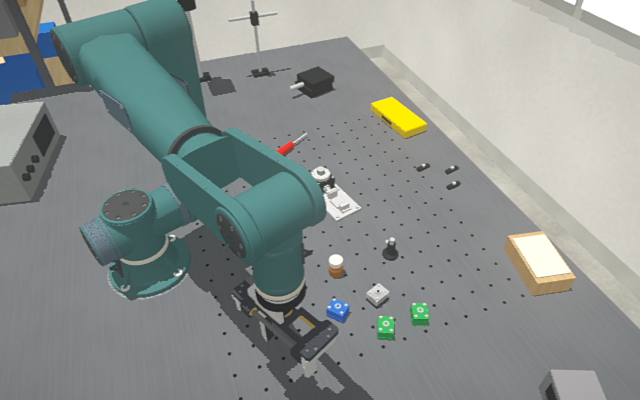

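The top view shows the cell (grey) at about (427,207), blue/green look-alikes around it, the clamp at (286,202) with its knob at (266,203), the jar at (388,231), the post at (380,175) and the driver at (182,215).

```bash
python3 - <<'E'
from h import *
z=np.load('pics/t1.npz'); im,W=z['im'],z['W']
a=cv2.resize(im[165:240,240:330],None,fx=6.6,fy=6.6,interpolation=cv2.INTER_CUBIC)[:495,:594]
b=cv2.resize(im[180:230,402:452],None,fx=4,fy=4,interpolation=cv2.INTER_CUBIC)
cv2.imwrite('pics/c1.png',a[:,:,::-1])
for n,(r0,r1,c0,c1,lo,hi) in dict(cell=(190,225,410,445,.022,.04),clampbase=(170,235,240,332,.004,.014),clampall=(170,235,240,332,.004,.1),ring=(170,235,240,332,.055,.066),knob=(170,235,240,332,.07,.09),jar=(215,245,375,400,.04,.07),post=(160,190,365,395,.01,.09),blue=(230,260,415,445,.02,.04),g1=(200,230,447,475,.02,.04)).items():
    w=W[r0:r1,c0:c1].reshape(-1,3); w=w[(w[:,2]>lo)&(w[:,2]<hi)]
    rc=cv2.minAreaRect(w[:,:2].astype(np.float32)*1000)
    print(n,len(w),w.mean(0),np.median(w,0),rc)
E
```

```text
cell 218 [ 0.5126 -0.3148  0.0308] [ 0.5126 -0.3146  0.0307] ((513.3571166992188, -315.88525390625), (43.97813415527344, 36.50565719604492), 21.85536766052246)
clampbase 1348 [0.5407 0.0548 0.0084] [0.536  0.0489 0.0083] ((542.79736328125, 73.82245635986328), (258.91943359375, 186.11953735351562), 88.48077392578125)
clampall 2214 [0.5374 0.0716 0.0235] [0.5352 0.0721 0.0107] ((542.79736328125, 73.82245635986328), (258.91943359375, 186.11953735351562), 88.48077392578125)
ring 266 [0.5284 0.1254 0.0619] [0.5267 0.1256 0.062 ] ((529.765625, 125.85433197021484), (54.153079986572266, 55.295894622802734), 15.528130531311035)
knob 73 [0.529  0.1254 0.0782] [0.5289 0.126  0.0786] ((529.507080078125, 125.37847900390625), (21.829715728759766, 23.463356018066406), 0.38292571902275085)
jar 144 [ 0.4478 -0.2016  0.0547] [ 0.447  -0.2019  0.055 ] ((447.8647155761719, -202.34388732910156), (33.99638366699219, 32.93356704711914), 60.37493133544922)
post 100 [ 0.6055 -0.1928  0.0386] [ 0.6045 -0.1927  0.0415] ((607.3081665039062, -194.11634826660156), (35.12654495239258, 26.043533325195312), 72.45796203613281)
blue 237 [ 0.4065 -0.3181  0.0306] [ 0.4063 -0.3177  0.0305] ((407.44384765625, -319.30450439453125), (35.13552474975586, 44.73747634887695), 41.131324768066406)
g1 230 [ 0.4907 -0.4024  0.0302] [ 0.491  -0.4027  0.0304] ((491.36859130859375, -403.3847961425781), (44.80781173706055, 36.87332534790039), 63.3438720703125)
```

View pics/c1.png

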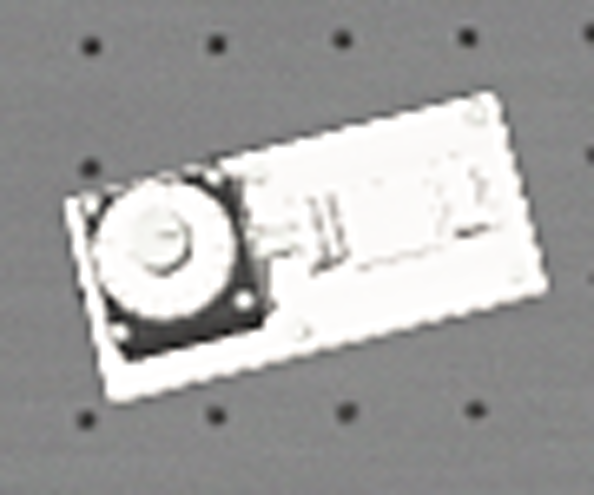

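Emit:
servo_tool(series="-1 32 -4 3.4 -1.5;-1 32 -4 3.4 -1.5;-1 32 -4 3.4 -1.5;-1 32 -4 3.4 -1.5;-1 32 -4 3.4 -1.5;-1 32 -4 3.4 -1.5;-1 32 -4 3.4 -1.5;-1 32 -4 3.4 -1.5;-1 32 -4 3.4 -1.5;-1 32 -4 3.4 -1.5;-1 32 -4 3.4 -1.5;-1 32 -4 3.4 -1.5;-1 32 -4 3.4 -1.5;-1 32 -4 3.4 -1.5")

```text
time: 1.27
tool_pos: [0.5119, -0.3164, 0.1709]
ee_rot: [-3.141, -0.001, 1.954]
wrist_force: [-1.6, 0.7, -1.2]
width: 0.0943
```

```bash
python3 - <<'E'
from h import *
im,W,o=look('wrist','w1'); print(o['tool_pos'],o['ee_rot'],o['joint_positions'],o['time'])
z=W[...,2]; m=((z>.022)&(z<.045)).astype(np.uint8)
n,l,s,c=cv2.connectedComponentsWithStats(m)
for i in range(1,n):
    if s[i,4]>400:
        w=W[l==i]; print(s[i],im[l==i].mean(0),w.mean(0),cv2.minAreaRect(w[:,:2].astype(np.float32)*1000))
# clamp base angle from top picture, fresh view
im,W,o=look('top','t2')
z=np.nan_to_num(W[...,2]); g=im.min(2)
m=((z>.004)&(z<.1)); m[:165]=0;m[235:]=0;m[:,:240]=0;m[:,332:]=0
m=cv2.morphologyEx(m.astype(np.uint8),cv2.MORPH_OPEN,np.ones((3,3)))
n,l,s,c=cv2.connectedComponentsWithStats(m); k=1+s[1:,4].argmax()
w=W[(l==k)]; print('clamp',s[k],cv2.minAreaRect(w[w[:,2]<.014][:,:2].astype(np.float32)*1000))
E
```

```text
[ 0.5119 -0.3164  0.1709] [-3.141  -0.0009  1.9537] [-0.6477  0.2121  1.2977 -0.      1.6329 -1.0306] 1.2667
[456  83  34  40 643] [90.0793 90.5863 90.2426] [ 0.6038 -0.1981  0.0381] ((605.4623413085938, -195.99371337890625), (19.817808151245117, 32.28101348876953), 21.60300064086914)
[ 177  124   57   59 2064] [107.2403 159.8372 236.2413] [ 0.4071 -0.3219  0.03  ] ((406.4441223144531, -322.95843505859375), (36.465084075927734, 43.99934768676758), 40.30961608886719)
[ 293  173   49   40 1893] [218.7787 218.178  214.7707] [ 0.5125 -0.3186  0.03  ] ((512.9840087890625, -319.5115661621094), (44.01138687133789, 36.45884323120117), 20.998085021972656)
[ 234  238   58   55 1689] [105.0699 206.6779 124.4737] [ 0.491  -0.405   0.0299] ((491.1082458496094, -406.9022216796875), (44.44749069213867, 36.33781433105469), 63.54508972167969)
[ 322  267   56   43 1477] [ 91.5295 193.9594 111.0115] [ 0.58   -0.3993  0.0297] ((581.752685546875, -403.1378479003906), (44.50215530395508, 36.362918853759766), 68.2948226928711)
clamp [ 250  180   72   45 2062] ((542.737548828125, 73.47911071777344), (91.39108276367188, 189.57334899902344), 13.089925765991211)
```

View pics/w1.png

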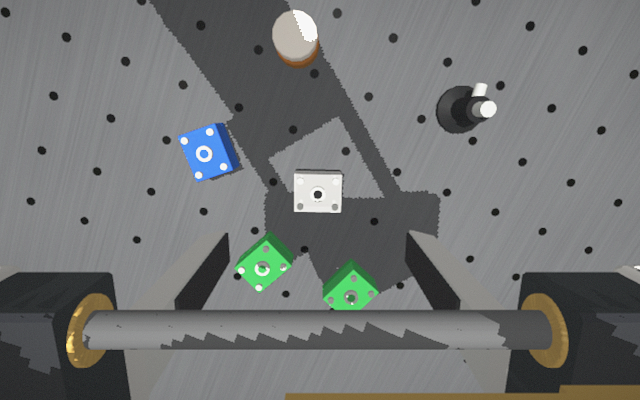

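The wrist view shows the cell at (318,192) squarely between the fingers, with the blue one at (207,152) and the greens at (264,262) and (351,297) clear of them. The sizes and heights match what was given.

Emit:
servo_tool(series="-1 -0.2 0 4 0.01;-1 -0.2 0 8 0.01;-1 -0.2 0 11 0.01;-1 -0.2 0 13.5 0.01;-1 -0.2 0 15.2 0.01;-1 -0.2 0 16.3 0.01;-1 -0.2 0 16.3 0.01;1 -0.2 0 16.3 0.01;1 -0.2 0 16.3 0.01;1 -0.2 0 16.3 0.01;1 -0.2 0 16.3 0.01;1 -0.2 0 16.3 0.01;1 -0.2 0 16.3 0.01;1 -0.2 0 16.3 0.01;1 -0.2 0 16.3 0.01;1 -0.2 0 16.3 0.01")

```text
time: 2.7
tool_pos: [0.513, -0.3185, 0.0087]
ee_rot: [3.141, 0.0, 1.947]
wrist_force: [0.4, -0.2, 1.4]
width: 0.0435
```

Emit:
servo_tool(series="1 0 0 -2 0;1 0 0 -5 0;1 0 0 -9 0;1 0 0 -13 0;1 0 0 -16 0;1 3 1.6 -16 0.1;1 6 3.1 -16 0.148;1 9 4.7 -16 0.148;1 12 6.2 -16 0.148;1 15 7.8 -16 0.148;1 18 9.4 -16 0.148;1 21 11 -16 0.148;1 24 12.5 -16 0.148;1 27 14 -16 0.148;1 29.5 15.4 -16 0.148;1 31 16.1 -16 0.148;1 31.6 16.4 -16 0.148;1 31.6 16.4 -16 0.148;1 31.6 16.4 -16 0.148")

```text
time: 4.28
tool_pos: [0.5492, 0.0351, 0.168]
ee_rot: [-3.141, 0.001, 1.799]
wrist_force: [0.2, -0.1, -1.6]
width: 0.0435
```

```bash
python3 - <<'E'
from h import *
im,W,o=look('wrist','w2'); print(o['tool_pos'],o['ee_rot'],o['width'],o['wrist_force'])
def rep(n,lo,hi,minn=150):
    z=np.nan_to_num(W[...,2],nan=-1); m=((z>lo)&(z<hi)).astype(np.uint8)
    k,l,s,c=cv2.connectedComponentsWithStats(m)
    for i in range(1,k):
        if s[i,4]>minn:
            w=W[l==i]; print(n,s[i],np.median(w,0),cv2.minAreaRect(w[:,:2].astype(np.float32)*1000))
rep('base',.005,.011,800);rep('pad',.0125,.017);rep('jaw',.026,.038);rep('box',.047,.053,300);rep('ring',.058,.066);rep('knob',.075,.083)
rep('cell',.18,.21)
E
```

```text
[0.5492 0.0351 0.168 ] [-3.1406  0.0007  1.7989] 0.04354872539979759 [ 0.1823 -0.0949 -1.5988]
base [ 267   40  102  187 7364] [0.5352 0.0693 0.0073] ((540.0940551757812, 78.75963592529297), (90.0787124633789, 172.334228515625), 13.22200870513916)
pad [ 301  168   36   42 1321] [0.5508 0.034  0.0135] ((550.9967041015625, 33.56852722167969), (33.434452056884766, 40.22282791137695), 12.755770683288574)
jaw [301 125  35  43 947] [0.541  0.0694 0.0335] ((541.0099487304688, 74.31002044677734), (29.782032012939453, 36.42506408691406), 13.42856502532959)
box [ 277   43   83   82 2089] [0.5305 0.1209 0.0492] ((529.6995239257812, 123.21626281738281), (64.01958465576172, 61.58546829223633), 13.10468864440918)
ring [ 281   44   75   78 3498] [0.5298 0.1232 0.0613] ((529.9901733398438, 122.7196044921875), (56.41647720336914, 56.21897506713867), 0.5985413193702698)
knob [302  64  34  36 906] [0.5297 0.1231 0.0782] ((529.5133056640625, 122.95223999023438), (23.43575096130371, 23.904708862304688), 74.33071899414062)
cell [ 235  221  164   80 8701] [0.5487 0.0375 0.1891] ((549.20361328125, 34.77666473388672), (67.9551773071289, 36.55898666381836), 13.693254470825195)
```

View pics/w2.png

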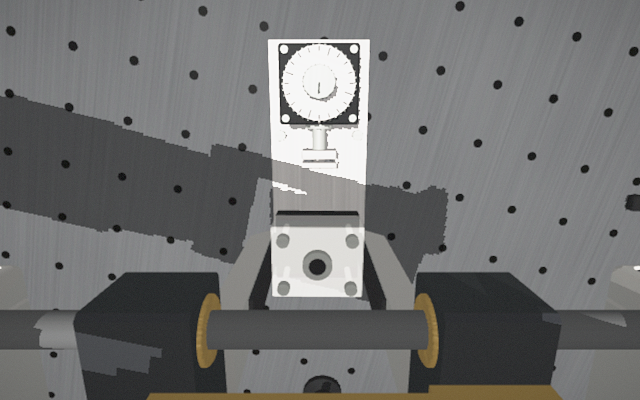

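The wrist view shows the cell (318,262) held square between the fingers. The clamp is in line with it: ring and knob at (320,83), jaw at (320,157), both matching their stated sizes and heights. Relative to the in-hand cell, the nest is about 1.3 mm off in tool y. I'll descend with a check partway.

Emit:
servo_tool(series="1 -0.06 0.12 3 0;1 -0.06 0.12 6 0;1 -0.06 0.12 8.5 0;1 -0.06 0.12 10.5 0;1 -0.06 0.12 11.5 0;1 -0.06 0.12 12.3 0;1 -0.06 0.12 13 0;1 -0.06 0.12 13.5 0;1 -0.06 0.12 13.5 0")

```text
time: 5.08
tool_pos: [0.5508, 0.0351, 0.0333]
ee_rot: [-3.141, 0.0, 1.798]
wrist_force: [-0.2, 0.2, -1.9]
width: 0.0441
```

Emit:
servo_tool(series="1 0 0 0.3 0;1 0 0 0.6 0;1 0 0 0.8 0;1 0 0 0.95 0;1 0 0 1.05 0;1 0 0 1.05 0;1 0 0 1.05 0")

```text
time: 5.67
tool_pos: [0.5507, 0.0354, 0.023]
ee_rot: [3.142, 0.0, 1.799]
wrist_force: [0.6, -0.1, -1.6]
width: 0.0437
```

Emit:
servo_tool(series="0.2 0 0 1.08 0;-0.2 0 0 1.08 0;-0.6 0 0 1.08 0;-1 0 0 1.08 0;-1 0 0 1.08 0;-1 0 0 1.08 0;-1 0 0 0 0;-1 0 0 -3 0;-1 0 0 -7 0;-1 0 0 -11 0;-1 0 0 -14 0;-1 0 0 -14 0;-1 0 0 -14 0")

```text
time: 6.75
tool_pos: [0.5523, 0.0354, 0.1665]
ee_rot: [3.135, 0.002, 1.799]
wrist_force: [-0.8, 0.2, -0.8]
width: 0.0937
```

```bash
python3 - <<'E'
from h import *
im,W,o=look('wrist','w3'); print(o['tool_pos'],o['ee_rot'],o['width'],o['wrist_force'],o['joint_positions'])
def rep(n,lo,hi,minn=150):
    z=np.nan_to_num(W[...,2],nan=-1); m=((z>lo)&(z<hi)).astype(np.uint8)
    k,l,s,c=cv2.connectedComponentsWithStats(m)
    for i in range(1,k):
        if s[i,4]>minn:
            w=W[l==i]; print(n,s[i],np.median(w,0),cv2.minAreaRect(w[:,:2].astype(np.float32)*1000))
rep('jaw',.026,.038);rep('cell',.041,.052);rep('ring',.058,.066);rep('knob',.075,.083)
cv2.imwrite('pics/w3c.png',cv2.resize(im[20:260,230:410],None,fx=3,fy=3)[:600,:,::-1][:600])
E
```

```text
[0.5523 0.0354 0.1665] [3.1352 0.0018 1.7989] 0.09374240450011796 [-0.8304  0.1579 -0.8111] [-0.0385  0.1006  1.4333 -0.0001  1.6011 -0.2665]
jaw [297 124  34  44 960] [0.5407 0.0696 0.0335] ((541.15234375, 74.2939682006836), (29.047447204589844, 37.003387451171875), 13.212550163269043)
jaw [298 217  33  16 480] [0.5576 0.0031 0.0293] ((558.0308227539062, 3.001938819885254), (29.697240829467773, 14.257622718811035), 12.847070693969727)
jaw [156 372  29  25 307] [ 0.4546 -0.1921  0.0303] ((455.2467956542969, -197.7022247314453), (14.964559555053711, 32.995853424072266), 52.45975875854492)
cell [ 272   42   83   82 2096] [0.5319 0.1211 0.0493] ((529.7050170898438, 123.18809509277344), (63.96985626220703, 61.11994552612305), 13.104164123535156)
cell [ 289  174   52   41 2055] [0.5511 0.0355 0.0437] ((551.2369384765625, 34.58484649658203), (44.049434661865234, 35.845489501953125), 12.505827903747559)
cell [151 383  29  17 250] [ 0.4533 -0.19    0.0464] ((454.299072265625, -192.98272705078125), (9.367069244384766, 28.248884201049805), 64.06554412841797)
ring [ 276   42   75   80 3536] [0.5297 0.1232 0.0613] ((529.6497802734375, 123.04178619384766), (56.81565475463867, 56.37663269042969), 22.309253692626953)
knob [296  63  35  36 926] [0.5297 0.1231 0.0783] ((530.007568359375, 122.93628692626953), (24.21172332763672, 23.523273468017578), 58.59967041015625)
```

View pics/w3.png

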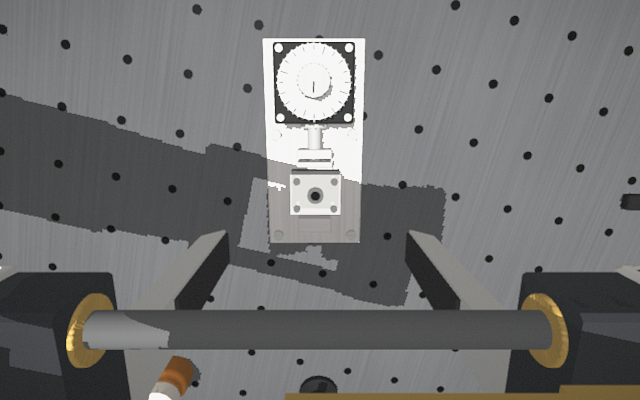

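The view shows the cell standing between the jaws at (316,196), released, centred within about 1 mm in x and square. The fixed jaw face is at about y = -22.4 mm, so contact is expected about 1.45 rad from here. Next I go over the knob with the wrist wound back, and look from the other yaw to cancel the camera bias.

Emit:
servo_tool(series="-1 3 0 0 -0.12;-1 6 -0.1 0 -0.24;-1 8 -0.2 0 -0.36;-1 9.1 -0.2 0 -0.48;-1 9.1 -0.2 0 -0.6;-1 9.1 -0.2 0 -0.72;-1 9.1 -0.2 0 -0.84;-1 9.1 -0.2 0 -0.96;-1 9.1 -0.2 0 -1.08;-1 9.1 -0.2 0 -1.2;-1 9.1 -0.2 0 -1.32;-1 9.1 -0.2 0 -1.44;-1 9.1 -0.2 0 -1.5;-1 9.1 -0.2 0 -1.5;-1 9.1 -0.2 0 -1.5;-1 9.1 -0.2 0 -1.5")

```text
time: 8.13
tool_pos: [0.5274, 0.1235, 0.1615]
ee_rot: [3.142, -0.003, -2.986]
wrist_force: [-0.1, 0.5, 0.3]
width: 0.0942
```

```bash
python3 - <<'E'
from h import *
im,W,o=look('wrist','w4'); print(o['tool_pos'],o['ee_rot'],o['width'],o['wrist_force'],o['wrist_torque'],o['joint_positions'])
z=np.nan_to_num(W[...,2],nan=-1)
for n,lo,hi in (('ring',.058,.066),('knob',.074,.083)):
    k,l,s,c=cv2.connectedComponentsWithStats(((z>lo)&(z<hi)).astype(np.uint8))
    for i in range(1,k):
        if s[i,4]>300: w=W[l==i]; print(n,s[i],np.median(w,0),cv2.minAreaRect(w[:,:2].astype(np.float32)*1000))
r=lambda y: np.array([[np.cos(y),np.sin(y)],[np.sin(y),-np.cos(y)]])
p1=np.array([.5298,.1230]); 
m=(z>.074)&(z<.083); w=W[m]; p2=np.array(cv2.minAreaRect(w[:,:2].astype(np.float32))[0])
y1,y2=1.799,o['ee_rot'][2]
A=np.block([[np.eye(2),r(y1)],[np.eye(2),r(y2)]]); s=np.linalg.solve(A,np.r_[p1,p2]); print('P',s[:2],'bias tool',s[2:])
Rt=r(y2); print('tool shift cm',100*Rt.T@(s[:2]-o['tool_pos'][:2]))
E
```

```text
[0.5274 0.1235 0.1615] [ 3.1416 -0.0028 -2.9858] 0.0942160191717826 [-0.102   0.4955  0.2693] [ 0.1118 -0.1432 -0.015 ] [ 0.1254  0.0836  1.4616 -0.0001  1.5991 -1.6012]
ring [ 282  170   71   68 2815] [0.526  0.1223 0.0613] ((529.879150390625, 123.05940246582031), (55.84670639038086, 56.9122428894043), 9.496569633483887)
knob [301 194  33  32 768] [0.5296 0.123  0.0783] ((530.0692749023438, 123.0612564086914), (23.459028244018555, 24.11260223388672), 28.14981460571289)
P [0.5299 0.1232] bias tool [-0.0001 -0.0001]
tool shift cm [-0.2387 -0.0702]
```

The bias is negligible (0.1 mm) and the knob axis is at (0.5299, 0.1232). I'll descend and check the height before closing.

Emit:
servo_tool(series="-1 -0.24 -0.07 2 0;-1 -0.24 -0.07 4.5 0;-1 -0.24 -0.07 6.5 0;-1 -0.24 -0.07 8 0;-1 -0.24 -0.07 9 0;-1 -0.24 -0.07 9.5 0;-1 -0.24 -0.07 9.5 0;-1 -0.24 -0.07 9.5 0;-1 -0.24 -0.07 9.5 0")

```text
time: 8.93
tool_pos: [0.5316, 0.1234, 0.0693]
ee_rot: [-3.141, 0.002, -2.985]
wrist_force: [-0.5, -0.2, 0.1]
width: 0.0936
```

```bash
python3 - <<'E'
from h import *
o=robot.get_obs()
for k in ('tool_pos','ee_rot','wrist_force','wrist_torque','joint_positions','joint_torque'): print(k,o[k])
E
```

```text
tool_pos [0.5316 0.1234 0.0693]
ee_rot [-3.1414  0.0025 -2.9845]
wrist_force [-0.463  -0.2117  0.103 ]
wrist_torque [ 0.0787 -0.1331 -0.0026]
joint_positions [ 0.1242  0.1427  1.584  -0.0001  1.4125 -1.6036]
joint_torque [ -0.0034 -34.0577 -28.0113  -0.0186   0.0821   0.0013]
```

Emit:
servo_tool(series="-1 0 0 0 0;-1 0 0 0 0;-1 0 0 0 0;-1 0 0 0 0")

```text
time: 9.27
tool_pos: [0.5309, 0.1233, 0.0684]
ee_rot: [-3.141, 0.001, -2.984]
wrist_force: [-0.9, 0.2, 0.4]
width: 0.094
```

```bash
python3 - <<'E'
from h import *
for i in range(3):
    im,W,o=look('wrist','w5%d'%i); print(o['tool_pos'],o['ee_rot'],o['qvel'],o['wrist_torque'])
    z=np.nan_to_num(W[...,2],nan=-1)
    for n,lo,hi in (('ring',.058,.066),('knob',.074,.083)):
        k,l,s,c=cv2.connectedComponentsWithStats(((z>lo)&(z<hi)).astype(np.uint8))
        for j in range(1,k):
            if s[j,4]>300: w=W[l==j]; print(n,s[j],np.median(w,0),cv2.minAreaRect(w[:,:2].astype(np.float32)*1000))
E
```

```text
[0.5309 0.1233 0.0684] [-3.1415  0.0008 -2.9844] [-0.0012  0.0039  0.0028 -0.0016 -0.0022 -0.002 ] [ 0.0788 -0.1057  0.0488]
ring [ 268  189  103   98 5710] [0.5241 0.1219 0.0613] ((529.6001586914062, 123.35749816894531), (56.19267272949219, 56.71717834472656), 9.177830696105957)
knob [ 295  228   49   47 1727] [0.5292 0.1232 0.0783] ((529.8812866210938, 123.15817260742188), (23.94756507873535, 24.442201614379883), 39.53810119628906)
knob [407 234  31  40 303] [0.5162 0.1694 0.0789] ((520.47705078125, 170.52822875976562), (9.342245101928711, 21.083633422851562), 64.38406372070312)
[0.5308 0.1233 0.0682] [-3.1415  0.0005 -2.9844] [-0.0017  0.0026  0.0031  0.0019 -0.001   0.0022] [ 0.0516 -0.1326 -0.0462]
ring [ 268  189  103   99 5717] [0.524  0.1219 0.0613] ((529.9649658203125, 123.35225677490234), (56.822509765625, 57.0178108215332), 80.56910705566406)
knob [ 295  227   49   48 1732] [0.5291 0.1232 0.0782] ((529.8919067382812, 123.23069763183594), (24.07448959350586, 24.537551879882812), 51.38165283203125)
knob [196 234  31  40 301] [0.5312 0.0747 0.0786] ((535.8956298828125, 73.34449768066406), (21.006776809692383, 9.280760765075684), 42.742767333984375)
[0.5308 0.1233 0.0681] [-3.1415  0.0003 -2.9844] [-0.0007  0.0011  0.0016 -0.0003  0.0011 -0.0018] [ 0.1065 -0.1056  0.0095]
ring [ 267  190  104   98 5740] [0.5241 0.122  0.0613] ((530.0787963867188, 123.4343490600586), (57.118736267089844, 56.79613494873047), 13.188020706176758)
knob [ 295  228   49   47 1724] [0.5291 0.1232 0.0783] ((529.7044067382812, 123.30931091308594), (24.659448623657227, 24.111833572387695), 86.24903106689453)
```

Emit:
servo_tool(series="-1 0.06 0 0.13 0;-1 0.06 0 0.13 0;0 0.06 0 0.13 0;0.3 0.06 0 0.13 0;0.3 0.06 0 0.13 0;0.5 0.06 0 0.13 0;0.7 0.06 0 0.13 0;1 0.06 0 0.13 0;1 0.06 0 0.13 0;1 0.06 0 0.13 0;1 0.06 0 0.13 0;1 0.06 0 0.13 0")

```text
time: 10.42
tool_pos: [0.5301, 0.1232, 0.0667]
ee_rot: [-3.142, 0.0, -2.984]
wrist_force: [0.2, -0.9, -0.1]
width: 0.031
```

```bash
cat >> h.py <<'E'
def rd(n=8):
    O=[]
    for i in range(n): O.append(robot.get_obs()); snapshot('side')
    m=lambda k: np.mean([o[k] for o in O],0)
    T=np.array([o['wrist_torque'][2] for o in O])
    o=O[-1]; print('t',o['time'],'pos',o['tool_pos'],'yaw',o['ee_rot'][2],'w',o['width'],'F',m('wrist_force'),'T',m('wrist_torque'),'sd',T.std(),'jt6',m('joint_torque')[5],np.std([o['joint_torque'][5] for o in O]),'q6',o['joint_positions'][5])
E
python3 -c "
from h import *
rd(6)"
```

```text
t 10.6667 pos [0.5299 0.1243 0.0667] yaw -2.9840585430929245 w 0.02285723027996397 F [-0.3097  1.744  -0.1125] T [ 0.3598 -0.0874 -0.0486] sd 0.01564386477406221 jt6 -0.011300163475880254 0.008201943815402792 q6 -1.603795611655533
```

Emit:
servo_tool(series="1 0 0.1 0 0;1 0 0.1 0 0;1 0 0.1 0 0;1 0 0.1 0 0.05;1 0 0.1 0 0.1;1 0 0.1 0 0.15;1 0 0.1 0 0.2;1 0 0.1 0 0.25;1 0 0.1 0 0.3;1 0 0.1 0 0.3;1 0 0.1 0 0.3;1 0 0.1 0 0.3;1 0 0.1 0 0.3")

```text
time: 11.8
tool_pos: [0.5299, 0.1242, 0.0667]
ee_rot: [-3.142, 0.0, 3.0]
wrist_force: [-1.0, 2.7, 0.1]
width: 0.0228
```

```bash
python3 -c "
from h import *
rd(6)
im,W,o=look('wrist','w6')
z=np.nan_to_num(W[...,2],nan=-1)
for n,lo,hi in (('jaw',.031,.039),('cell',.041,.046),('ring',.058,.066)):
    k,l,s,c=cv2.connectedComponentsWithStats(((z>lo)&(z<hi)).astype(np.uint8))
    for j in range(1,k):
        if s[j,4]>200: w=W[l==j]; print(n,s[j],np.median(w,0),cv2.minAreaRect(w[:,:2].astype(np.float32)*1000))
"
```

```text
t 12.05 pos [0.5299 0.1242 0.0666] yaw 2.9989197287398555 w 0.023176949911213014 F [-0.5782  2.8596  0.0718] T [ 0.6277 -0.0709  0.1371] sd 0.01755375252322029 jt6 0.11513660894706845 0.0033518652511013575 q6 -1.3021426337837083
jaw [250 163  97  39 209] [0.4988 0.1175 0.0349] ((499.2345886230469, 116.21613311767578), (1.7182579040527344, 61.17341232299805), 12.1996488571167)
jaw [214 237  29  35 497] [0.5398 0.0652 0.0342] ((541.3864135742188, 64.97251892089844), (25.567888259887695, 8.674708366394043), 13.782232284545898)
jaw [144 238  81  34 600] [0.5361 0.0511 0.0344] ((534.4027709960938, 39.8590202331543), (49.615196228027344, 20.06437873840332), 67.83436584472656)
cell [ 138  244   68   47 1290] [0.5374 0.0325 0.0434] ((539.2994995117188, 32.05522155761719), (19.92930030822754, 36.684444427490234), 11.100846290588379)
ring [ 265  191  104   57 2985] [0.5147 0.1261 0.0613] ((517.266845703125, 125.3753433227539), (57.02468490600586, 31.160518646240234), 81.05427551269531)
ring [292 263  50  27 710] [0.5517 0.1198 0.0613] ((549.8347778320312, 120.47102355957031), (27.528160095214844, 16.58281707763672), 80.01110076904297)
```

View pics/w6.png

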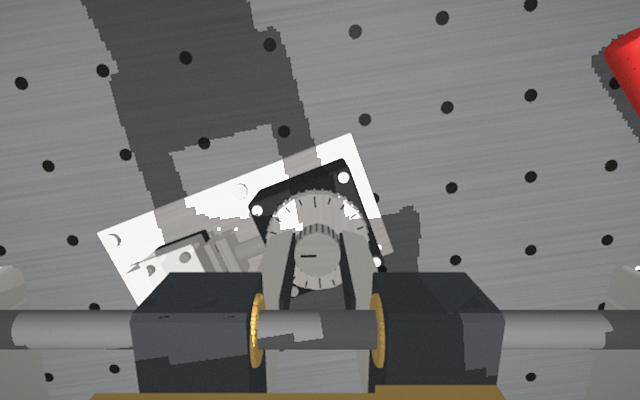

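The pinched knob is at (318,252) with its index line at (308,256), well above the ring. Turning is clean: 0.30 rad took about 0.13 N m on joint 6, where the noise is lowest. I'll continue to 1.0 rad in total, then go on in equal small steps.

Emit:
servo_tool(series="1 0 0 0 0.05;1 0 0 0 0.1;1 0 0 0 0.15;1 0 0 0 0.2;1 0 0 0 0.25;1 0 0 0 0.3;1 0 0 0 0.35;1 0 0 0 0.4;1 0 0 0 0.45;1 0 0 0 0.5;1 0 0 0 0.55;1 0 0 0 0.6;1 0 0 0 0.6;1 0 0 0 0.6;1 0 0 0 0.6;1 0 0 0 0.6")

```text
time: 13.48
tool_pos: [0.5299, 0.1241, 0.0667]
ee_rot: [-3.141, 0.0, 2.4]
wrist_force: [0.6, 1.8, 0.3]
width: 0.0231
```

```bash
python3 -c "
from h import *
rd(5)"
```

```text
t 13.6833 pos [0.5299 0.1241 0.0667] yaw 2.3990874218844125 w 0.02329640273683956 F [-0.2734  2.2833  0.234 ] T [ 0.5115 -0.0265  0.108 ] sd 0.026687731682811085 jt6 0.11987342359498143 0.002763066937876192 q6 -0.7022895909369355
```

Emit:
servo_tool(series="1 0 0 0 0.03;1 0 0 0 0.06;1 0 0 0 0.08;1 0 0 0 0.1;1 0 0 0 0.1;1 0 0 0 0.1;1 0 0 0 0.1;1 0 0 0 0.1")

```text
time: 14.4
tool_pos: [0.5299, 0.1241, 0.0667]
ee_rot: [-3.141, 0.0, 2.299]
wrist_force: [-0.7, 2.6, 0.2]
width: 0.023
```

```bash
python3 -c "
from h import *
rd(5)"
```

```text
t 14.6 pos [0.5299 0.1241 0.0667] yaw 2.298914908193331 w 0.023011088707718255 F [-0.9082  2.0291  0.5686] T [0.4503 0.0495 0.1664] sd 0.030855220480395955 jt6 0.16805116552859545 0.005060593944188885 q6 -0.6020721553609153
```

Emit:
servo_tool(series="1 0 0 0 0.03;1 0 0 0 0.06;1 0 0 0 0.08;1 0 0 0 0.1;1 0 0 0 0.1;1 0 0 0 0.1;1 0 0 0 0.1;1 0 0 0 0.1")

```text
time: 15.32
tool_pos: [0.5298, 0.1241, 0.0666]
ee_rot: [-3.141, 0.0, 2.199]
wrist_force: [-0.2, 1.3, 1.0]
width: 0.0233
```

```bash
python3 -c "
from h import *
rd(5)
im,W,o=look('wrist','w7')
cv2.imwrite('pics/w7.png',im[:,:,::-1])
z=np.nan_to_num(W[...,2],nan=-1)
y=np.array([-.2275,.9738]); x=np.array([.9738,.2275]); n=np.array([.5299,.1232])-.094*y
P=W[...,:2]-n; X=P@x;Y=P@y
for nm,lo,hi,c in (('jaw',.0325,.0365,(5,45)),('cell',.0425,.0455,(-30,30)),('fixed',.028,.032,(-45,-15))):
    m=(z>lo)&(z<hi)&(abs(X)<.021)&(Y*1000>c[0])&(Y*1000<c[1]); q=Y[m]*1000; print(nm,m.sum(),np.percentile(q,[0,2,50,98,100]) if m.sum() else '')
"
```

```text
t 15.5167 pos [0.5298 0.1241 0.0666] yaw 2.1989233599652303 w 0.023512914885855534 F [-1.1032  1.7348  0.5293] T [0.3278 0.1249 0.1724] sd 0.019804979254474185 jt6 0.16208571195602417 0.006247294772146072 q6 -0.5020839499517942
jaw 0 
cell 439 [-18.2554 -11.335    1.0882  14.334   15.9875]
fixed 0
```

Emit:
servo_tool(series="1 0 0 0 0.03;1 0 0 0 0.06;1 0 0 0 0.08;1 0 0 0 0.1;1 0 0 0 0.1;1 0 0 0 0.1;1 0 0 0 0.1;1 0 0 0 0.1")

```text
time: 16.28
tool_pos: [0.5299, 0.1241, 0.0666]
ee_rot: [-3.141, 0.0, 2.099]
wrist_force: [-2.2, 1.4, 0.5]
width: 0.0233
```

```bash
python3 -c "
from h import *
rd(5)"
```

```text
t 16.4833 pos [0.5299 0.1241 0.0666] yaw 2.098907440776993 w 0.02285331037945739 F [-1.82    0.965   0.7479] T [0.2535 0.1842 0.1842] sd 0.028384447354062828 jt6 0.16206360328942537 0.006223623774641239 q6 -0.4020804404500722
```

Emit:
servo_tool(series="1 0 0 0 0.02;1 0 0 0 0.04;1 0 0 0 0.05;1 0 0 0 0.05;1 0 0 0 0.05;1 0 0 0 0.05;1 0 0 0 0.05")

```text
time: 17.12
tool_pos: [0.5299, 0.1241, 0.0666]
ee_rot: [-3.141, 0.0, 2.049]
wrist_force: [-1.3, 1.2, 1.7]
width: 0.0231
```

```bash
python3 -c "
from h import *
rd(5)"
```

```text
t 17.3167 pos [0.5299 0.1241 0.0666] yaw 2.0487693518502272 w 0.023408967651408243 F [-2.0157  1.1967  0.7715] T [0.1569 0.3036 0.1548] sd 0.033040720467757925 jt6 0.14647817518562078 0.00012735910024245964 q6 -0.3519551317570751
```

Emit:
servo_tool(series="1 0 0 0 0.02;1 0 0 0 0.04;1 0 0 0 0.05;1 0 0 0 0.05;1 0 0 0 0.05;1 0 0 0 0.05;1 0 0 0 0.05")

```text
time: 17.95
tool_pos: [0.5299, 0.1241, 0.0666]
ee_rot: [-3.141, 0.0, 1.999]
wrist_force: [-1.5, 1.1, 0.7]
width: 0.0233
```

```bash
cat >> h.py <<'E'
def cell():
    im,W,o=look('wrist','wc')
    z=np.nan_to_num(W[...,2],nan=-1)
    y=np.array([-.2275,.9738]); x=np.array([.9738,.2275]); n=np.array([.5299,.1232])-.094*y
    P=W[...,:2]-n; X=P@x*1000;Y=P@y*1000
    for nm,lo,hi in (('cell',.0425,.0455),('top30',.028,.032),('top35',.033,.037)):
        m=(z>lo)&(z<hi)&(abs(X)<24)&(abs(Y)<45); print(nm,m.sum(),np.percentile(X[m],[1,99]),np.percentile(Y[m],[0,1,5,50,95,99,100])) if m.sum()>20 else 0
E
python3 -c "
from h import *
rd(5);cell()"
```

```text
t 18.15 pos [0.5299 0.1241 0.0667] yaw 1.9987387139199924 w 0.023125163719240442 F [-2.3583  0.7123  0.9383] T [0.0601 0.3796 0.154 ] sd 0.03410481128901163 jt6 0.1467086272314191 0.0001281414041196951 q6 -0.30196189346669955
cell 1465 [-7.6454 22.4629] [-20.9514 -19.5097 -17.5479   0.3154  13.3297  15.1421  16.1487]
top30 238 [-6.1122  4.7829] [-34.876  -34.6323 -33.8069  39.1245  44.6585  44.8781  44.9932]
```

The 0.05 rad steps repeat very well: joint-6 torque when stopped is 0.1465–0.1467 N m with the knob still free. I'll continue with identical steps.

Emit:
servo_tool(series="1 0 0 0 0.02;1 0 0 0 0.04;1 0 0 0 0.05;1 0 0 0 0.05;1 0 0 0 0.05;1 0 0 0 0.05;1 0 0 0 0.05")

```text
time: 18.83
tool_pos: [0.5299, 0.1241, 0.0667]
ee_rot: [-3.141, 0.0, 1.949]
wrist_force: [-2.3, -0.3, 1.1]
width: 0.0231
```

```bash
python3 -c "
from h import *
rd(5)"
```

```text
t 19.0333 pos [0.5299 0.1241 0.0666] yaw 1.9487974670532642 w 0.022996929419390036 F [-2.7968  0.1545  0.9588] T [0.0001 0.4666 0.1558] sd 0.029681717958851758 jt6 0.14685985632240772 0.00012073219444255618 q6 -0.2519892950312039
```

Emit:
servo_tool(series="1 0 0 0 0.02;1 0 0 0 0.04;1 0 0 0 0.05;1 0 0 0 0.05;1 0 0 0 0.05;1 0 0 0 0.05;1 0 0 0 0.05")

```text
time: 19.67
tool_pos: [0.5299, 0.1241, 0.0666]
ee_rot: [-3.141, 0.0, 1.899]
wrist_force: [-4.0, -0.2, 0.8]
width: 0.023
```

```bash
python3 -c "
from h import *
rd(5)"
```

```text
t 19.8667 pos [0.5299 0.1241 0.0666] yaw 1.8987290755967239 w 0.023264663165142346 F [-3.7316 -0.3644  1.5433] T [-0.1116  0.5699  0.1587] sd 0.028631322269820802 jt6 0.14695669244974852 0.00014505923245202246 q6 -0.2019384720330665
```

Emit:
servo_tool(series="1 0 0 0 0.02;1 0 0 0 0.04;1 0 0 0 0.05;1 0 0 0 0.05;1 0 0 0 0.05;1 0 0 0 0.05;1 0 0 0 0.05")

```text
time: 20.5
tool_pos: [0.5298, 0.1241, 0.0666]
ee_rot: [-3.141, 0.0, 1.849]
wrist_force: [-3.8, -0.9, 1.5]
width: 0.0227
```

```bash
python3 -c "
from h import *
rd(5);cell()"
```

```text
t 20.7 pos [0.5299 0.1241 0.0666] yaw 1.848780761277005 w 0.022928827842801286 F [-3.9298 -0.8409  1.7187] T [-0.1725  0.6709  0.1653] sd 0.022268389742154133 jt6 0.14706854335963726 0.00013710815768856502 q6 -0.151960446420851
cell 2175 [-20.5216  22.4794] [-19.7791 -18.3932 -16.621   -0.493   13.0609  14.1087  15.2628]
top30 193 [-5.054   4.8217] [34.5352 35.0274 35.6735 40.0777 44.7347 44.912  44.9604]
```

Emit:
servo_tool(series="1 0 0 0 0.02;1 0 0 0 0.04;1 0 0 0 0.05;1 0 0 0 0.05;1 0 0 0 0.05;1 0 0 0 0.05;1 0 0 0 0.05")

```text
time: 21.38
tool_pos: [0.5299, 0.1241, 0.0667]
ee_rot: [-3.141, 0.0, 1.799]
wrist_force: [-4.5, -1.0, 2.6]
width: 0.0229
```

```bash
python3 -c "
from h import *
rd(5)"
```

```text
t 21.5833 pos [0.5298 0.1241 0.0666] yaw 1.798780474226593 w 0.022925787692766104 F [-4.6206 -1.0426  2.1339] T [-0.2168  0.7695  0.1535] sd 0.013955156411170008 jt6 0.14719010051339865 0.00013038813587475364 q6 -0.10196140382473208
```

Emit:
servo_tool(series="1 0 0 0 0.02;1 0 0 0 0.04;1 0 0 0 0.05;1 0 0 0 0.05;1 0 0 0 0.05;1 0 0 0 0.05;1 0 0 0 0.05")

```text
time: 22.22
tool_pos: [0.5298, 0.1241, 0.0666]
ee_rot: [-3.141, 0.0, 1.749]
wrist_force: [-4.7, -0.5, 2.1]
width: 0.0229
```

```bash
python3 -c "
from h import *
rd(5)"
```

```text
t 22.4167 pos [0.5298 0.1241 0.0666] yaw 1.748766333365661 w 0.02326953164337702 F [-4.8859 -1.2127  2.0938] T [-0.2703  0.852   0.1593] sd 0.03098683971988394 jt6 0.147312649525702 0.00016596465909800005 q6 -0.051965414934457665
```

Emit:
servo_tool(series="1 0 0 0 0.02;1 0 0 0 0.04;1 0 0 0 0.05;1 0 0 0 0.05;1 0 0 0 0.05;1 0 0 0 0.05;1 0 0 0 0.05")

```text
time: 23.05
tool_pos: [0.5298, 0.1241, 0.0666]
ee_rot: [-3.141, 0.0, 1.699]
wrist_force: [-5.2, -1.2, 1.1]
width: 0.0234
```

```bash
python3 -c "
from h import *
rd(5);cell()"
```

```text
t 23.25 pos [0.5298 0.1241 0.0666] yaw 1.698880417208914 w 0.023072360461265994 F [-4.7369 -1.0254  1.8737] T [-0.2926  0.874   0.2083] sd 0.02200063847666436 jt6 0.17685776576399803 2.8005193007745945e-05 q6 -0.0020424153025946795
cell 1837 [-20.5869  17.0385] [-20.0271 -19.2414 -17.2451  -0.7788  12.4325  13.2901  14.0718]
top30 185 [-4.8349  4.7565] [34.2933 34.7852 35.5528 40.1552 44.2832 44.6846 44.8964]
```

View pics/wc.png

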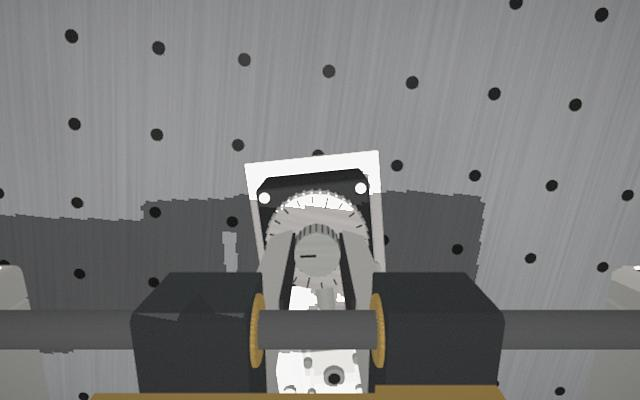

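The index line stays fixed in the grip at (308,256), so nothing slips. Torque rose by 0.030 N m in the last step, which means contact at about 4 N. One more equal step should give about 9–10 N.

Emit:
servo_tool(series="1 0 0 0 0.02;1 0 0 0 0.04;1 0 0 0 0.05;1 0 0 0 0.05;1 0 0 0 0.05;1 0 0 0 0.05;1 0 0 0 0.05")

```text
time: 23.93
tool_pos: [0.5298, 0.1241, 0.0666]
ee_rot: [-3.141, 0.0, 1.649]
wrist_force: [-5.5, -1.2, 1.4]
width: 0.023
```

```bash
python3 -c "
from h import *
rd(5)"
```

```text
t 24.1333 pos [0.5298 0.1241 0.0666] yaw 1.6489280502502592 w 0.023487646157746303 F [-5.2352 -1.356   1.8203] T [-0.2732  0.8567  0.1839] sd 0.025390600715370325 jt6 0.21292625181376934 6.741022168610042e-05 q6 0.04792256691363041
```

Added torque is 0.066 N m, about 9.4 N (8–11 N over the given range). Releasing the knob and lifting clear.

Emit:
servo_tool(series="0.4 0 0 0 0;0.1 0 0 0 0;-0.2 0 0 0 0;-0.2 0 0 0 0;-0.2 0 0 0 0;-0.2 0 0 0 0;-0.2 0 0 -1 0;-0.2 0 0 -3 0;-0.2 0 0 -6 0;-0.2 0 0 -9 0;-0.2 -3 0 -11 0;-0.2 -6 0 -11 0;-0.2 -6 0 -11 0;-0.2 -6 0 -11 0;-0.2 -6 0 -11 0;-0.2 -6 0 -11 0")

```text
time: 25.52
tool_pos: [0.5342, 0.0652, 0.1761]
ee_rot: [-3.14, -0.001, 1.65]
wrist_force: [0.3, -0.4, 0.4]
width: 0.0565
```

```bash
python3 -c "
from h import *
o=robot.get_obs(); print(o['tool_pos'],o['wrist_force'],o['width'],o['time']); cell()
d=np.load('pics/wc.npz');W=d['W'];z=np.nan_to_num(W[...,2],nan=-1)
for n,lo,hi in (('cell',.0425,.0455),('jaw',.033,.037)):
    k,l,s,c=cv2.connectedComponentsWithStats(((z>lo)&(z<hi)).astype(np.uint8))
    for j in range(1,k):
        if s[j,4]>300: w=W[l==j]; print(n,s[j],np.median(w,0),cv2.minAreaRect(w[:,:2].astype(np.float32)*1000))
"
```

```text
[0.5342 0.0652 0.1761] [ 0.259  -0.3568  0.3796] 0.05654405867666974 25.5167
cell 1319 [-20.6692  22.168 ] [-22.8074 -22.1206 -20.8369  -3.1554  12.0679  13.0896  13.5189]
top30 505 [-16.2768  18.7532] [-36.8815 -36.4689 -35.6119  13.1645  42.6032  44.5396  44.974 ]
top35 448 [-16.7403  17.1742] [12.5409 12.8209 13.0633 21.0371 27.1141 27.708  27.8691]
cell [ 308  212   53   43 1318] [0.553  0.0286 0.0436] ((553.0678100585938, 27.301671981811523), (43.88133239746094, 36.31446075439453), 13.057422637939453)
```

View pics/wc.png

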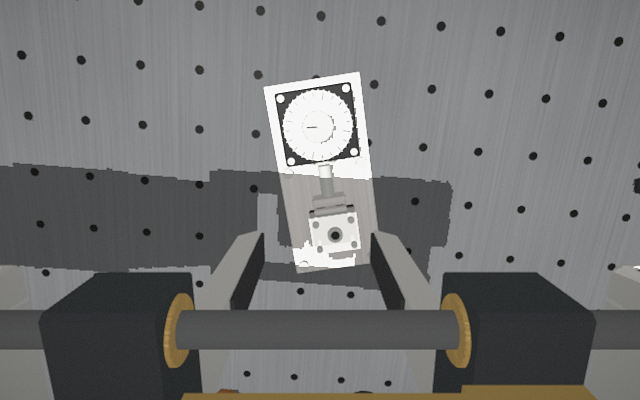

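The cell is at (334,235), held between both jaws, square (13.06° against 13.1°) and about 1 mm off-centre in x. The arm is clear, so I'm handing in.

```bash
python3 -c "
from bench import robot
print(robot.close_job())"
```

```text
the job is handed in; nothing more can be done
None
```

The flow cell is clamped in the nest at about 9.4 N, and I handed the job in at about 25.6 s. No verdict came back.

**What I did:** I picked the cell across its length, stood it in the nest and let go. Then I pinched only the inner knob and turned it 1.65 rad clockwise in one grasp. Contact showed in the last two 0.05 rad steps. Stopped torque on joint 6 rose from 0.147 to 0.213 N m, which is 8–11 N over the stated torque range. The knob's index line stayed fixed in the grip, so the knob did not slip.

**Last checks:**
- **Cell:** its top is at z = 43.6 mm (expected 44). It is about 1 mm off-centre in x and square to the clamp within about 0.01 rad, with both jaw faces against it.
- **Arm:** it is clear of everything, with the fingers empty.

**Not measured, or in disagreement:**
- **Clamping force:** this is inferred from torque. The wrist torque reading was too noisy (about 0.03 N m) to confirm it.
- **Side load:** the tool took up to about 5 N sideways on the knob while turning. The fingertips stayed about 4 mm above the ring.
- **Ring and bystanders:** I did not measure the ring mark or the bystanders' positions at the end. The moves kept clear of them.
- **Cameras:** the top and wrist cameras disagreed by 2–3 mm, so I used the wrist camera.

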